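# Put the stuck inner lid back on the seed tin and lift off the outer lid alone

## Task

The inner lid of the open seed tin has come away stuck up inside its outer lid, and the two lie nested on the bench as one cap. Pick the two up together by the outer lid, lower them on to the open tin and press down until the inner lid is fully home in the mouth, then lift the outer lid straight off by itself, so that the inner lid stays seated in the tin, untouched by the gripper. Finish while still holding the outer lid, level and steady, about a hand's breadth (8 to 10 cm) straight above the tin; leave the tin standing where it is and do not disturb the other things on the bench.

Things in the scene. Friction and masses are not known exactly. Their poses are not given: they have to be found in the camera images.
- outer_center (a point): Centre (half-way up) of the outer lid: a plain round steel cap, 66 mm in diameter, 29 mm tall, open below, walls 2.5 mm, top 3 mm thick, 60 g; z up. At the start it stands on the bench, open side down, the inner lid hidden inside. A light spring clip under its top holds the inner lid's knob: it carries it in a calm move and lets go at a straight pull of 2 to 3 N.
- inner_seat (a point): Centre of the underside of the inner lid's flange, the face that rests on the tin's rim; z up. Steel, 40 g: flange 57 mm wide, 3 mm thick; below it a plug 13 mm deep with a bead 47 mm wide and a foot tapered to 38 mm; above it a knob 18 mm wide, 9 mm tall. Nested, the knob touches the outer lid's top from below, this point is 0.5 mm below outer_center and the plug is wholly inside the outer lid.
- tin: The open seed tin, steel, about 0.5 kg with contents, loose on the bench. Origin: centre of its underside; z up. Body 62 mm wide up to a shoulder 76 mm high, then a neck 54 mm wide outside and 50 mm inside, up to the open mouth 92 mm high. The outer lid goes over the neck with 3.5 mm to spare all round and stays 2 mm off the shoulder; the plug has 1.5 mm to spare in the neck.
- tin_mouth (a point): Centre of the open tin's mouth, in its rim's plane, 92 mm above the bench. Sprung dimples in the neck click over the plug's bead in its last 6 mm (5 to 12 N of push), then hold it against a pull of 4 N or more. The inner lid is home when inner_seat is at this point; outer_center is then 0.5 mm above it, the outer lid bearing down. Not pressed home, the inner lid comes up again with the outer.
- shut_tin: Bystander: a second seed tin of the same make with its lid on, 66 mm wide and 107 mm tall, loose. Origin: centre of its underside. The two tins stand left and right, beyond the lids; which is on which side varies.
- basin: Bystander: red plastic basin, 250 mm wide and 95 mm tall, loose, to the left of the work. Origin: centre of its underside.
- dispenser: Bystander: bench tape dispenser with a roll, 160 x 60 mm, 84 mm tall, loose, to the right of the work. Origin: centre of its underside.
Things that resemble listed ones, but are neither listed nor needed, are in the scene too. What is shaped like the part that bears outer_center but yellow is not meant. Leave any orange look-alike of the tin alone.

How it is judged (in metres and radians):
On the way, in this order (a step that is already met when the one before it is completed fails the run):
1. the two lids are lifted together, still nested, clear of the bench (height (world z) of outer_center above 0.06 m and height (world z) of inner_seat above 0.055 m and distance between inner_seat and outer_center below 0.005 m), for 0.1 s.
2. the inner lid is fully home in the mouth of the tin, with the outer lid still over it (horizontal distance between inner_seat and tin_mouth below 0.0035 m and z of inner_seat in the frame of tin_mouth between -0.003 and 0.0015 m and angle between the z axis of inner_seat and the z axis of tin_mouth, either way round below 0.06 rad and z of outer_center in the frame of tin_mouth below 0.006 m), for 0.1 s.
3. the outer lid is lifted off alone, the inner lid staying home (z of outer_center in the frame of tin_mouth above 0.03 m and z of inner_seat in the frame of tin_mouth below 0.0018 m and horizontal distance between inner_seat and tin_mouth below 0.0035 m), for 0.1 s.
At the end, for the whole second after the job is handed in: Outer lid held in the gripper, steady, level within 0.2 rad, its centre 65 to 200 mm above the tin's mouth and within 40 mm of straight above it; inner lid home in the mouth (within 1.8 mm in height, 3.5 mm of centre, 0.06 rad); tin upright on the bench within 30 mm of its start (z of outer_center in the frame of tin_mouth between 0.065 and 0.2 m and horizontal distance between outer_center and tin_mouth below 0.04 m and angle between outer_center's own z axis and vertical below 0.2 rad and contact force between the fingers and outer_lid above 2 N and linear speed of outer_lid below 0.03 m/s and z of inner_seat in the frame of tin_mouth between -0.003 and 0.0018 m and horizontal distance between inner_seat and tin_mouth below 0.0035 m and angle between the z axis of inner_seat and the z axis of tin_mouth, either way round below 0.06 rad and angle between tin's own z axis and vertical below 0.05 rad and height (world z) of tin below 0.004 m and distance of tin from where it was at the start of the episode below 0.03 m); the arm keeps its last pose, push and grip.
It fails at once if the gripper touches the inner lid (contact force between the fingers and inner_lid above 0.5 N).
It fails at once if the tin is tipped or pushed away (angle between tin's own z axis and vertical above 0.3 rad or distance of tin from where it was at the start of the episode above 0.04 m).
It fails at once if another thing on the bench is disturbed (distance of any of shut_tin, basin, dispenser from where it was at the start of the episode above 0.015 m).
It also fails if it takes over 50 s, if anything falls off the work surface, if the arm or the gripper's body presses on something with over 40 N, if the wrist force passes 120 N, or if a joint passes its speed limit or range.

## Robot

A 6-joint arm with a two-finger parallel gripper is mounted at the origin on the work surface. World frame = base frame: x ahead of the robot, y to its left, z up, the work surface at z = 0. Lengths are in mm, angles in rad, forces in N, time in s.
With the tool pointing down it reaches from about 400 to 825 mm from the base axis. Payload 7 kg.
Tool frame: the origin (TCP) lies midway between the tips of the shut fingers; the grasp point (between the pads) lies 19 mm behind it; z points along the fingers, y is the line along which they close (so a half turn about z gives the same grasp; the last joint's range is limited). The gripper opens to 88 mm and grips with 3 to 60 N. Pads are 19 mm wide; open, the fingers measure 130 mm over their backs; the gripper's body (78 mm by 193 mm) begins 47 mm behind the grasp point.
Start: joints at [-1.057, 0.359, 0.012, 0, -1.224, -0.288], TCP at [151.098, -657.849, 226.561] pointing down, gripper open.
Joint ranges: [-3.07, 3.07], [-1.43, 2.12], [-1.02, 1.25], [-3.03, 1.67], [-3.05, -0], [-3.03, 3.03]. Speed limits (rad/s): [2.39, 2.39, 3.01, 3.14, 3.14, 3.14].

## Interface

Orientations are given as a unit quaternion [w, x, y, z].
In Python, from rig import bot gives the robot as it stands.
- The arm moves only by the tool move_arm, never from a script. Its argument "moves" is text: rows parted by semicolons, each of 5 numbers parted by spaces: the shift along the world's x, y, z in mm, then the turn about the world's z in rad, then the opening, from 0 (shut) to 1 (fully open). In form: tx ty tz turn grip; .... A call has 1 to 8 rows; each row shifts and turns the commanded pose from where the row before left it; what a row does not reach is not made up. A row lasts 1/12 s, in which the tool goes at most 41.7 mm and 7.16 degrees, less where a joint would pass 70% of its speed; a pose out of reach is approached as far as the arm can. A call is refused whole if a number of a shift passes 41.7 or a number of a turn 0.125, either way. A call with a gripper value outside its range is refused whole. The fingers move at their own pace and stop on an object; "force" is the grip in N (left out, the last holds). Time passes only in rows, so rows that do not move let the fingers close. It gives the time, the measured TCP pose, the force, the opening and the grip force at its end, in the units of the state.
- bot.get_state(): the state, without advancing time (a new reading comes with each control period).
- bot.capture(name): name is "scene" or "top" or "wrist"; returns (picture, depth): 480x640x3 uint8, red, green, blue; 480x640 float32, mm along the optical axis (not along the pixel's ray), 0 where there is no reading.
- bot.calibration(name): a dict with "fx", "fy", "cx", "cy" (pixels), "T" (4x4, takes a point from camera to world coordinates); the wrist camera has in their place "tool_from_camera" (4x4, takes a point from camera to tool coordinates, whose origin is the TCP and whose axes are the flange's). Camera axes: x right, y up, looking along -z (the intrinsics and any distortion apply to the point x, -y, -z); pixel columns grow to the right and rows downward; lengths in mm; the calibration is good to about 2 mm. A picture is of the moment at which its call begins: read the wrist's pose just before it. calibration takes no time and is no camera call.
- bot.finish_job(): hands the job in; it is judged then, once.
Trained networks look in the newest picture that a camera, given by its name, has taken for a name from the list of things; names that differ only in an ending like _2 or _b are one class to them, and where a whole thing is asked for, a point or a joint stands for the part that bears it (a point fixed in the world has none). Each returns a list of dicts, best first, with "confidence" (0 to 1); they miss things now and then, are a little off and sometimes report something else, mostly with a low value. They report only what shows in the picture. A call takes as long as a camera call. They do not tell look-alikes from the thing itself.
- bot.find_in(camera, thing): "box" ([left, top, right, bottom] in pixels, round what is visible of it).
- bot.outline_of(camera, thing): "region" (480x640 bool, what is visible of it) and "box" ([left, top, right, bottom] in pixels, round what is visible of it).
The state is a dict: "time": time; "joint_pos": joint angles; "joint_vel": joint speeds; "joint_efforts": joint torques, N m; "position": TCP position; "tcp_rot": TCP orientation; "ft_force": force on the tool from outside, world axes, zero at the start; "wrist_torque": the same for the moment, N m; "finger_gap": opening from 0.0 (shut) to 1.0 (fully open); "grasp_force": force on a finger pad.
Only numpy, scipy, OpenCV 4.12 (cv2) and the standard library are available. Lean on these libraries where they do the work, as an engineer would, in place of code of your own. Each camera call takes 0.05 s, during which the arm holds its last target. There are 200 camera calls.

## Working session

There is one attempt and no reset: what is moved stays moved. The work goes in short steps, Python scripts to look and compute and a tool call to move; the robot and the scene stay as the last step left them, time stands still between calls to the robot, and variables do not carry over. Pictures are saved under pics/ and viewed, at most 10 in all, crops included, and the job is handed in when it is done.

Besides the shell and the picture viewer there is one more tool, called after "Request:" as a command line: name --argument value ..., lists and objects as JSON in quotes. move_arm: Moves the arm, as the interface text tells. Its arguments: {"type":"object","properties":{"moves":{"type":"string"},"force":{"type":"number"}},"required":["moves"]}

```bash
mkdir -p pics; cat > h.py <<'E'
import numpy as np, cv2
from rig import bot
from scipy.spatial.transform import Rotation as R
def camT(n):
    c=bot.calibration(n)
    if n!='wrist': return c,np.array(c['T'])
    s=bot.get_state(); T=np.eye(4); q=s['tcp_rot']
    T[:3,:3]=R.from_quat([q[1],q[2],q[3],q[0]]).as_matrix(); T[:3,3]=s['position']
    return c,T@np.array(c['tool_from_camera'])
def cloud(n):
    c,T=camT(n); im,d=bot.capture(n)
    v,u=np.mgrid[:480,:640]
    P=np.stack([(u-c['cx'])/c['fx']*d,-(v-c['cy'])/c['fy']*d,-d],-1)
    return im,d,P@T[:3,:3].T+T[:3,3]
def save(f,im): cv2.imwrite('pics/'+f,im[...,::-1])
E
python3 - <<'E'
from h import *
print(bot.calibration('top').keys())
ims=[]
for n in ('top','scene'):
    im,d,W=cloud(n); ims.append(im)
    for t in ('outer_center','tin','shut_tin','basin','dispenser'):
        for r in bot.outline_of(n,t)[:4]:
            m=r['region']&(d>0)
            p=W[m]; 
            if len(p)==0: continue
            zt=np.percentile(p[:,2],97); q=p[p[:,2]>zt-6]
            print(n,t,round(r['confidence'],2),np.round(r['box']),'ztop',round(zt,1),'mid',np.round((q.min(0)+q.max(0))/2),'ext',np.round(np.ptp(q,axis=0)),np.median(im[m],0))
save('a.png',np.hstack(ims)[:, :]) if 0 else [save(f'a{i}.png',x) for i,x in enumerate(ims)]
print(bot.get_state())
E
```

```text
dict_keys(['fx', 'fy', 'cx', 'cy', 'T'])
top outer_center 0.72 [309. 282. 336. 310.] ztop 34.0 mid [341.  32.  33.] ext [63. 61.  9.] [189. 160.  46.]
top outer_center 0.72 [338. 218. 374. 245.] ztop 33.9 mid [485. -49.  32.] ext [64. 64.  9.] [194.  163.5  49. ]
top outer_center 0.67 [296. 236. 322. 264.] ztop 34.3 mid [452.  62.  33.] ext [63. 63.  9.] [184. 181. 186.]
top tin 0.92 [307. 157. 334. 190.] ztop 93.5 mid [623.  36.  93.] ext [52. 52. 11.] [184. 114.  53.]
top tin 0.81 [257. 166. 288. 197.] ztop 93.4 mid [601. 144.  92.] ext [53. 52. 10.] [150.  136.  128.5]
top shut_tin 0.56 [394. 135. 429. 173.] ztop 111.5 mid [ 655. -166.  110.] ext [65. 65.  9.] [136. 132. 136.]
top basin 0.88 [ 63. 116. 175. 236.] ztop 95.1 mid [612. 475.  95.] ext [247. 247.  12.] [171.  36.  29.]
top dispenser 0.97 [489. 189. 537. 263.] ztop 84.6 mid [ 473. -395.   84.] ext [48. 39. 11.] [129. 130. 132.]
scene outer_center 0.97 [381. 210. 408. 238.] ztop 32.3 mid [346.  33.  31.] ext [66. 65.  9.] [165. 139.   4.]
scene outer_center 0.7 [355. 240. 379. 270.] ztop 32.6 mid [455.  63.  31.] ext [62
[... 691 characters left out ...]
nt_pos': array([-1.05691412e+00,  3.58576904e-01,  1.18832063e-02, -3.61648023e-05,
       -1.22412882e+00, -2.88090827e-01]), 'joint_vel': array([-0.00070507,  0.00077665,  0.00025099,  0.00134351,  0.00034227,
        0.00219616]), 'joint_efforts': array([ 7.18764732e-04, -5.81992435e+01,  2.93182057e+01,  6.99973091e+00,
        1.24061632e-02, -3.70930798e-05]), 'position': array([ 151.08832744, -657.82441982,  226.56234484]), 'tcp_rot': array([ 1.05454705e-05, -1.12649921e-01,  9.93634739e-01,  1.86962227e-05]), 'ft_force': array([ 0.1217254 , -0.43288967, -0.09000704]), 'wrist_torque': array([ 0.00697649, -0.03090652,  0.09083125]), 'grasp_force': 0.0, 'finger_gap': 1.0021589357216913}
```

Request:
move_arm --moves "25 33 0 0 1;25 33 0 0 1;25 33 0 0 1;25 33 0 0 1;25 33 0 0 1;25 33 0 0 1;25 33 0 0 1;25 33 0 0 1"

```text
time: 1.27
position: [351.9, -392.1, 227.0]
tcp_rot: [0.0, -0.113, 0.994, -0.0]
ft_force: [0.7, -0.8, -0.5]
finger_gap: 0.998
grasp_force: 0.0
```

Request:
move_arm --moves "12 38 0 0 1;12 38 0 0 1;12 38 0 0 1;12 38 0 0 1;12 38 0 0 1;12 38 0 0 1;12 38 0 0 1;12 38 0 0 1"

```text
time: 1.93
position: [447.3, -87.8, 227.1]
tcp_rot: [0.001, -0.113, 0.994, 0.0]
ft_force: [0.8, -0.9, 0.0]
finger_gap: 1.002
grasp_force: 0.0
```

View pics/a0.png

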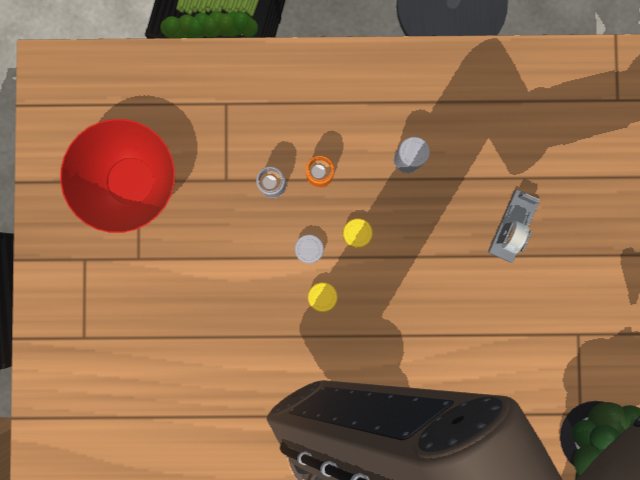

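The top view shows the grey open tin at (271,181), the orange look-alike at (320,171), the grey cap at (309,249) and yellow caps at (357,233) and (322,297). This agrees with the measurements.

Request:
move_arm --moves "2 38 0 0 1;2 38 0 0 1;2 38 0 0 1;0 36 0 0 1;0 0 0 0 1;0 0 0 0 1"

```text
time: 2.43
position: [453.1, 62.0, 226.7]
tcp_rot: [0.0, -0.115, 0.993, 0.0]
ft_force: [-0.0, 0.7, -0.1]
finger_gap: 0.999
grasp_force: 0.0
```

```bash
cat >> h.py <<'E'
def circ(n,t,zlo,zhi,near,rad=60):
    s=bot.get_state(); im,d,W=cloud(n)
    m=(d>0)&(W[...,2]>zlo)&(W[...,2]<zhi)&(np.hypot(W[...,0]-near[0],W[...,1]-near[1])<rad)
    p=W[m]
    if len(p)>10:
        (x,y),r=cv2.minEnclosingCircle(p[:,:2].astype(np.float32))
        print(n,'n',len(p),'circle',round(x,1),round(y,1),'r',round(r,1),'mid',np.round((p.min(0)+p.max(0))/2,1),'ext',np.round(np.ptp(p,axis=0),1),'zmed',np.median(p[:,2]))
    for r in bot.outline_of(n,t)[:4]:
        q=W[r['region']&(d>0)]; 
        if len(q): print(t,round(r['confidence'],2),np.round(r['box']),np.round(np.median(q,0)),np.median(im[r['region']],0))
    return im,d,W
E
python3 - <<'E'
from h import *
im,d,W=circ('wrist','outer_center',20,40,(453,62)); save('b.png',im)
s=bot.get_state(); print(s['position'],s['joint_pos'])
print(np.round(camT('wrist')[1],3))
circ('top','outer_center',24,45,(453,62)); circ('scene','outer_center',24,45,(453,62))
E
```

```text
wrist n 2993 circle 449.5 64.6 r 33.2 mid [449.4  64.6  25.6] ext [65.9 65.5  9.8] zmed 27.94194233639837
outer_center 0.97 [301. 175. 362. 239.] [447.  64.  28.] [192. 195. 198.]
outer_center 0.87 [194. 183. 262. 245.] [481. -44.  28.] [202. 174.  32.]
outer_center 0.67 [294.  54. 363. 132.] [340.  35.  28.] [207. 180.  40.]
[452.97202259  60.08637401 226.60793799] [ 5.65078143e-01 -9.17986200e-03 -4.45051081e-01  3.65566228e-05
 -1.13493517e+00 -1.90935811e+00]
[[-2.25000e-01 -9.39000e-01 -2.61000e-01  3.82322e+02]
 [ 9.74000e-01 -2.17000e-01 -6.00000e-02  4.47880e+01]
 [-0.00000e+00 -2.68000e-01  9.63000e-01  3.84021e+02]
 [ 0.00000e+00  0.00000e+00  0.00000e+00  1.00000e+00]]
outer_center 0.96 [310. 284. 339. 312.] [341.  32.  29.] [208. 177.  50.]
outer_center 0.51 [359. 218. 375. 244.] [492. -69.  29.] [202. 171.  48.]
outer_center 0.22 [393. 137. 428. 175.] [ 650. -162.  106.] [135. 134. 139.]
scene n 566 circle 452.6 62.1 r 34.6 mid [452.8  61.2  29.9] ext [67.8 66.7 11.6] zmed 28.76475947771644
outer_center 0.97 [380. 213. 407. 241.] [352.  39.  28.] [177. 149.   4.]
outer_center 0.68 [311. 219. 339. 250.] [494. -42.  28.] [174.  147.5   6. ]
outer_center 0.61 [355. 238. 381. 272.] [459.  67.  28.] [167. 168. 175.]
```

View pics/b.png

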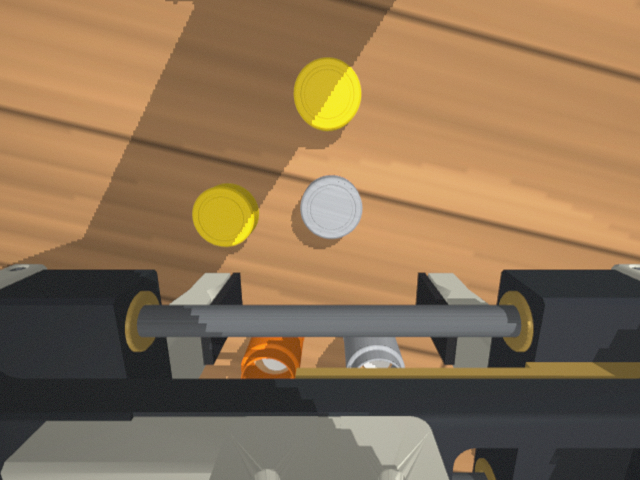

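Request:
move_arm --moves "-1 3 -38 0 1;0 0 -38 0 1;0 0 -38 0 1;0 0 -38 0 1;0 0 -30 0 1;0 0 -20 0 1;0 0 -14 0 1;0 0 0 0 1"

```text
time: 3.4
position: [450.4, 61.3, 7.9]
tcp_rot: [-0.002, -0.112, 0.994, -0.001]
ft_force: [-0.6, 0.2, 0.8]
finger_gap: 0.996
grasp_force: 0.0
```

Request:
move_arm --moves "0 0 -3 0 1;0 0 -3 0 1;0 0 0 0 1;0 0 0 0 1"

```text
time: 3.73
position: [452.7, 63.4, 5.4]
tcp_rot: [0.001, -0.113, 0.994, 0.0]
ft_force: [-0.2, -0.3, -0.3]
finger_gap: 1.001
grasp_force: 0.0
```

Request:
move_arm --moves "0 0 0 0 0.6;0 0 0 0 0.6;0 0 0 0 0.6;0 0 0 0 0.6;0 0 0 0 0.6;0 0 0 0 0.6" --force 50

```text
time: 4.23
position: [452.3, 63.4, 4.9]
tcp_rot: [0.0, -0.113, 0.994, 0.0]
ft_force: [-1.7, 1.8, 5.5]
finger_gap: 0.751
grasp_force: 50.0
```

Request:
move_arm --moves "0 0 3 0 0.6;0 0 8 0 0.6;0 0 14 0 0.6;0 0 18 0 0.6;0 0 20 0 0.6;0 0 20 0 0.6;0 0 20 0 0.6;0 0 18 0 0.6"

```text
time: 4.9
position: [451.9, 63.0, 127.3]
tcp_rot: [0.0, -0.113, 0.994, 0.0]
ft_force: [0.3, 0.2, -1.2]
finger_gap: 0.748
grasp_force: 50.0
```

Request:
move_arm --moves "8 5 10 0 0.6;16 8 8 0 0.6;20 11 3 0 0.6;20 11 0 0 0.6;20 11 0 0 0.6;20 11 0 0 0.6;18 11 0 0 0.6;12 7 0 0 0.6"

```text
time: 5.57
position: [587.4, 138.8, 146.7]
tcp_rot: [-0.0, -0.113, 0.994, -0.0]
ft_force: [0.6, -0.0, -0.5]
finger_gap: 0.749
grasp_force: 50.0
```

Request:
move_arm --moves "9 4 0 0 0.6;6 3 0 0 0.6;0 0 0 0 0.6;0 0 0 0 0.6;0 0 0 0 0.6;0 0 0 0 0.6"

```text
time: 6.07
position: [600.5, 144.8, 146.9]
tcp_rot: [0.0, -0.113, 0.994, 0.0]
ft_force: [-0.2, 0.4, -1.6]
finger_gap: 0.751
grasp_force: 50.0
```

```bash
python3 - <<'E'
from h import *
s=bot.get_state(); print(s['time'],s['position'],s['ft_force'],s['grasp_force'],s['finger_gap'])
im,d,W=circ('scene','outer_center',82,96,(602,145),50); 
for r in bot.outline_of('scene','tin')[:3]: print(r['confidence'],r['box'])
cs,_=camT('scene'); print(np.round(_,2))
b=cv2.resize(im[180:360,250:450],(800,720))[:600]; save('c.png',b)
im,d,W=circ('top','outer_center',130,160,(602,145),50); save('d.png',im)
im,d,W=circ('wrist','tin',85,96,(602,145),50); save('e.png',im)
E
```

```text
6.0667 [600.46823351 144.77901719 146.87165537] [-0.18389466  0.37197106 -1.5907023 ] 49.999446384608746 0.7509127195291813
scene n 99 circle 603.8 146.1 r 26.9 mid [606.  147.7  89. ] ext [47.2 49.8 13.7] zmed 89.30269905342084
outer_center 0.97 [380. 211. 411. 241.] [350.  38.  28.] [181. 153.   8.]
outer_center 0.59 [328. 269. 362. 303.] [620. 148. 170.] [122. 122. 128.]
0.88 [328.5, 296.9, 357.8, 337.5]
0.72 [286.3, 266.6, 316.1, 307.6]
[[-7.60000e-01 -5.50000e-01  3.60000e-01  9.55310e+02]
 [ 6.50000e-01 -6.20000e-01  4.30000e-01  5.30760e+02]
 [-1.00000e-02  5.60000e-01  8.30000e-01  1.08176e+03]
 [ 0.00000e+00  0.00000e+00  0.00000e+00  1.00000e+00]]
top n 31 circle 579.3 137.0 r 25.1 mid [575.8 137.  150.9] ext [19.5 48.5 18.1] zmed 151.17365239141782
outer_center 0.77 [310. 282. 340. 307.] [342.  32.  29.] [214. 182.  51.]
outer_center 0.76 [340. 219. 374. 249.] [485. -47.  29.] [215. 182.  51.]
outer_center 0.55 [260. 181. 286. 193.] [573. 134. 170.] [185. 184. 190.]
wrist n 299 circle 582.6 145.4 r 21.0 mid [578.8 145.4  88.9] ext [13.4 41.6  7.8] zmed 90.49349609473893
tin 0.92 [292. 192. 375. 237.] [574. 142.  74.] [161. 162. 164.]
tin 0.83 [124. 186. 243. 279.] [616.  41.  61.] [148.  80.  25.]
```

View pics/c.png

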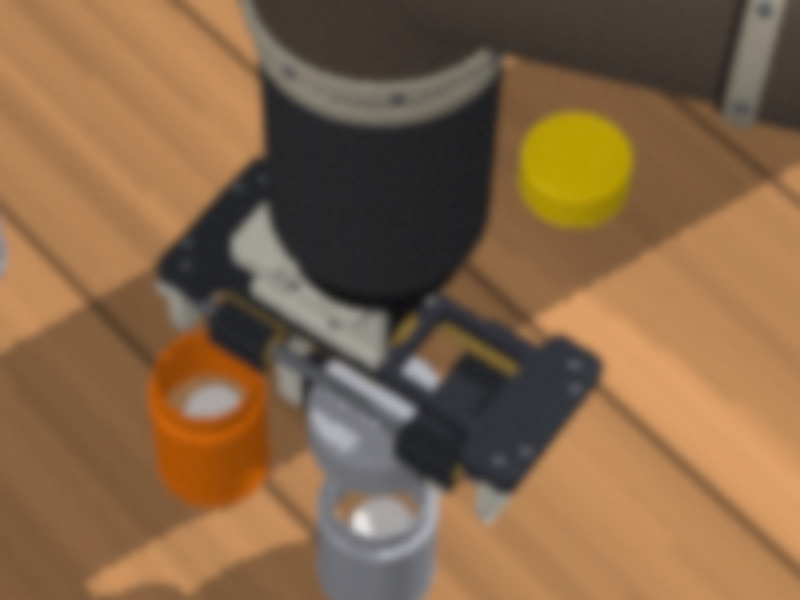

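View pics/e.png

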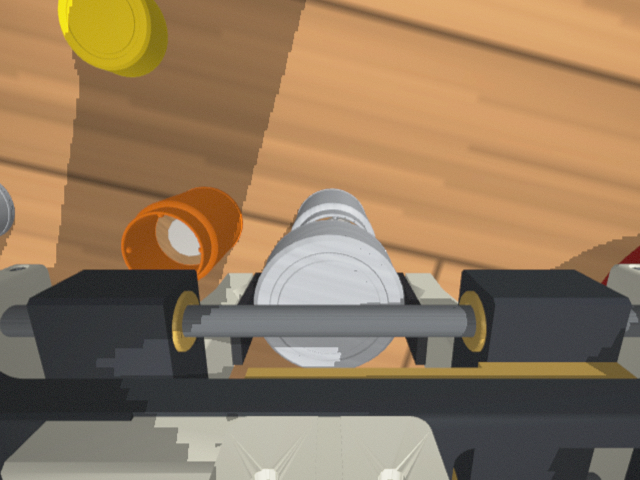

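The crop shows the held cap over the grey tin. The wrist view shows the cap top centred about (330,295), with the tin's neck emerging behind it at (333,215). I'll fit circles of known radius to both in the same views.

```bash
cat >> h.py <<'E'
from scipy.optimize import least_squares
def wall(W,d,zlo,zhi,r,c0):
    m=(d>0)&(W[...,2]>zlo)&(W[...,2]<zhi)
    rr=np.hypot(W[...,0]-c0[0],W[...,1]-c0[1]); p=W[m&(abs(rr-r)<8)][:,:2]
    if len(p)<8: return None
    c=np.array(c0,float)
    for _ in range(3):
        s=least_squares(lambda c:np.hypot(*(p-c).T)-r,c,loss='soft_l1',f_scale=.7); c=s.x
    return np.round(c,1),len(p),round(float(np.median(abs(s.fun))),2)
def rel(c0=(601,145),zl=150,n3=('wrist','scene','top')):
    for n in n3:
        im,d,W=cloud(n)
        print(n,'lid',wall(W,d,zl-2,zl+15,33,c0),'neck',wall(W,d,79,90,27,c0),'body',wall(W,d,8,70,31,c0))
E
python3 - <<'E'
from h import *
rel()
E
```

```text
wrist lid (array([598.6, 145.4]), 1414, 0.2) neck (array([599.5, 147.9]), 225, 0.12) body (array([599.3, 147.8]), 722, 0.06)
scene lid (array([601.5, 141.7]), 121, 0.57) neck (array([602.2, 144.4]), 81, 0.59) body (array([602.1, 144.5]), 416, 0.55)
top lid (array([600.1, 142.8]), 28, 0.21) neck None body (array([600.8, 144.8]), 94, 0.19)
```

Request:
move_arm --moves "1 2.5 0 0 0.6;0 0 -8 0 0.6;0 0 -14 0 0.6;0 0 -14 0 0.6;0 0 -8 0 0.6;0 0 0 0 0.6;0 0 0 0 0.6;0 0 0 0 0.6"

```text
time: 7.23
position: [602.5, 147.8, 103.1]
tcp_rot: [0.0, -0.113, 0.994, -0.0]
ft_force: [-0.8, 0.8, -1.2]
finger_gap: 0.749
grasp_force: 50.0
```

```bash
python3 - <<'E'
from h import *
s=bot.get_state(); print(s['time'],s['position'],s['ft_force'])
rel((601,146),106)
E
```

```text
7.2333 [602.5467508  147.8099227  103.07110491] [-0.76640015  0.80370448 -1.22113833]
wrist lid (array([600.2, 147.8]), 1413, 0.3) neck None body (array([599.3, 147.8]), 1151, 0.07)
scene lid (array([603.3, 144.5]), 104, 0.56) neck (array([602.1, 145.2]), 21, 0.47) body (array([602.2, 144.3]), 376, 0.51)
top lid (array([601.6, 145.3]), 28, 0.33) neck None body (array([600.8, 144.8]), 87, 0.19)
```

Request:
move_arm --moves "-0.9 -0.1 0 0 0.6;0 0 -4 0 0.6;0 0 -4 0 0.6;0 0 -3 0 0.6;0 0 -2 0 0.6;0 0 0 0 0.6;0 0 0 0 0.6"

```text
time: 7.97
position: [601.2, 147.5, 89.3]
tcp_rot: [-0.0, -0.113, 0.994, -0.0]
ft_force: [0.1, -0.1, -1.3]
finger_gap: 0.749
grasp_force: 50.0
```

Request:
move_arm --moves "0 0 -2 0 0.6;0 0 -2 0 0.6;0 0 -1 0 0.6;0 0 0 0 0.6;0 0 0 0 0.6"

```text
time: 8.38
position: [600.8, 147.4, 84.1]
tcp_rot: [-0.0, -0.113, 0.994, -0.0]
ft_force: [-0.3, -1.3, -1.4]
finger_gap: 0.749
grasp_force: 50.0
```

Request:
move_arm --moves "0 0 -1 0 0.6;0 0 -1 0 0.6;0 0 0 0 0.6;0 0 0 0 0.6"

```text
time: 8.72
position: [601.4, 147.6, 82.9]
tcp_rot: [0.0, -0.113, 0.994, 0.0]
ft_force: [0.2, -0.3, 2.7]
finger_gap: 0.748
grasp_force: 50.0
```

Request:
move_arm --moves "0 0 -1 0 0.6;0 0 0 0 0.6;0 0 0 0 0.6"

```text
time: 8.97
position: [601.5, 147.6, 82.9]
tcp_rot: [0.001, -0.113, 0.994, 0.0]
ft_force: [-3.9, -1.2, 10.3]
finger_gap: 0.748
grasp_force: 50.0
```

Request:
move_arm --moves "0 0 -1 0 0.6;0 0 0 0 0.6;0 0 0 0 0.6"

```text
time: 9.22
position: [601.8, 147.7, 82.8]
tcp_rot: [0.001, -0.113, 0.994, 0.0]
ft_force: [-5.6, -0.9, 15.9]
finger_gap: 0.747
grasp_force: 50.0
```

Request:
move_arm --moves "0 0 -1 0 0.6;0 0 -1 0 0.6;0 0 0 0 0.6;0 0 0 0 0.6"

```text
time: 9.55
position: [602.7, 147.8, 82.9]
tcp_rot: [0.002, -0.113, 0.994, 0.0]
ft_force: [-10.0, -2.4, 28.9]
finger_gap: 0.753
grasp_force: 50.0
```

```bash
python3 - <<'E'
from h import *
rel((601,146),84,('wrist','scene'))
for n in ('scene','wrist'):
    im,d,W=cloud(n); 
    rr=np.hypot(W[...,0]-600.5,W[...,1]-146)
    z=W[(d>0)&(rr<26)&(W[...,2]>98)&(W[...,2]<114)][:,2]; print(n,len(z),np.median(z) if len(z) else 0)
E
```

```text
wrist lid (array([600.2, 147.8]), 1315, 0.25) neck (array([594., 146.]), 673, 0.54) body (array([599.9, 147.9]), 1508, 0.16)
scene lid (array([603.1, 144.2]), 108, 0.58) neck (array([607.7, 148.8]), 50, 0.59) body (array([602.6, 144.5]), 357, 0.44)
scene 196 107.03335832348057
wrist 6494 106.1310849889845
```

Request:
move_arm --moves "0 0 2 0 0.6;0 0 2 0 0.6;0 0 1 0 0.6;0 0 1 0 0.6;0 0 2 0 0.6;0 0 3 0 0.6;0 0 5 0 0.6;0 0 6 0 0.6"

```text
time: 10.42
position: [601.2, 147.5, 100.8]
tcp_rot: [-0.0, -0.113, 0.994, -0.0]
ft_force: [0.1, -0.1, -0.7]
finger_gap: 0.751
grasp_force: 50.0
```

Request:
move_arm --moves "0 0 10 0 0.6;0 0 12 0 0.6;0 0 15 0 0.6;0 0 15 0 0.6;0 0 10 0 0.6;0 0 6 0 0.6;0 0 0 0 0.6;0 0 0 0 0.6"

```text
time: 11.08
position: [601.1, 147.6, 168.6]
tcp_rot: [0.0, -0.113, 0.994, 0.0]
ft_force: [-0.4, 0.4, -1.2]
finger_gap: 0.746
grasp_force: 50.0
```

Request:
move_arm --moves "0 0 0 0 0.6;0 0 0 0 0.6;0 0 0 0 0.6;0 0 0 0 0.6"

```text
time: 11.42
position: [601.0, 147.4, 167.9]
tcp_rot: [-0.0, -0.113, 0.994, -0.0]
ft_force: [0.5, -0.2, -0.4]
finger_gap: 0.752
grasp_force: 50.0
```

```bash
python3 - <<'E'
from h import *
s=bot.get_state(); print(s['time'],s['position'],s['ft_force'])
rel((601,146),173)
im,d,W=cloud('scene'); save('f.png',cv2.resize(im[200:350,250:450],(800,600)))
rr=np.hypot(W[...,0]-602.3,W[...,1]-144.5)
for a,b in ((0,8),(12,27)):
    z=W[(d>0)&(rr<b)&(rr>=a)&(W[...,2]>60)&(W[...,2]<120)][:,2]; print(a,b,len(z),np.percentile(z,[10,50,90]) if len(z) else 0)
E
```

```text
11.4167 [600.98272271 147.42395743 167.9220913 ] [ 0.51531522 -0.23260583 -0.39310171]
wrist lid (array([598.7, 147.2]), 1527, 0.37) neck (array([599.3, 147.8]), 50, 0.05) body (array([599.3, 147.8]), 562, 0.06)
scene lid (array([601.4, 144.3]), 140, 0.55) neck (array([602. , 144.2]), 53, 0.51) body (array([602.1, 144.4]), 385, 0.47)
top lid (array([600.2, 145. ]), 35, 0.25) neck (array([599.6, 144. ]), 14, 1.17) body (array([600.8, 144.8]), 99, 0.18)
0 8 25 [ 94.57761576 102.4500535  105.3347431 ]
12 27 318 [82.65066873 94.60254294 97.26018793]
```

View pics/f.png

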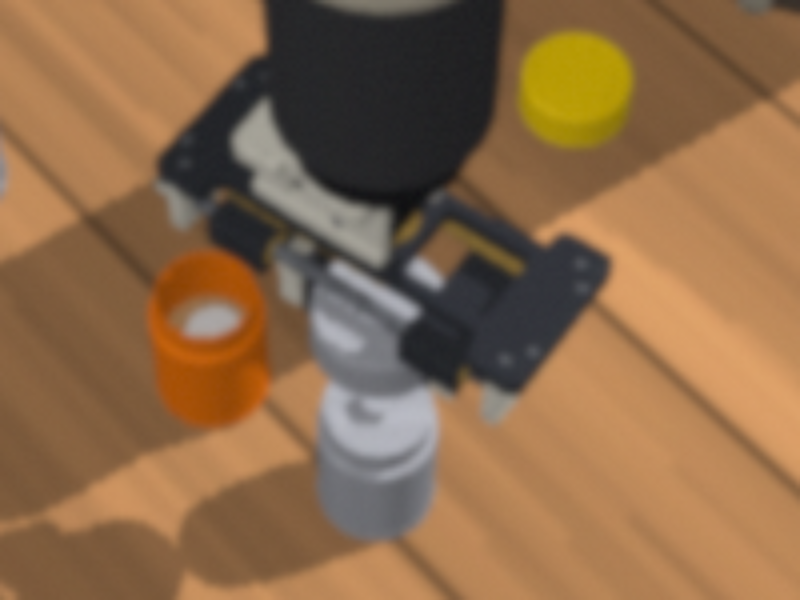

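The crop shows the inner lid seated on the tin with its knob at about (375,405). Its flange measures about 95 mm and its knob about 104 mm, as they should when home. The outer lid is held straight above.

```bash
python3 -c "
from rig import bot
print(bot.finish_job())"
```

```text
the job is handed in; nothing more can be done
None
```

The job is handed in: the inner lid sits pressed home in the tin, and the outer lid is held level and steady about 85 mm straight above the mouth; no verdict was returned.

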